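Check the blade gauge on the setting block, then hold it in the pump's guard slot

TASK

Take the gauge with the flat-sided rectangular grip out of the rack and push its blade right to the bottom of the slot in the steel setting block to check it. Then draw it out, pass the blade upright through the slot in the tubing pump's guard cover and press the sprung shoe inside down until the line scribed on the blade is level with the top of the cover; finish while still gripping the gauge and holding it steady there. Leave the round-gripped gauge in the rack and everything else on the bench where it is.

Things in the scene. Friction and masses are not known exactly. Their poses are not given: they have to be found in the camera images.
- gauge_grip (a point): flat-bladed steel gauge, loose, about 0.12 kg; this point is the centre of its grip. z up along the gauge, x across the blade's width, y across its thickness. Rectangular flat-sided grip 36 (x) x 14 (y) x 42 (z); directly under it a collar 46 x 22 x 6 (21 to 27 below this point), then the blade. At the start it hangs upright by its collar in one of the rack's two wells.
- gauge_tip (a point): lower end of that gauge's blade, on its centre line, 82 below gauge_grip; same axes. Blade 26 wide (x) x 6 thick (y) x 55 long below the collar, tip edge fully rounded; a thin dark line is scribed round it 30 above the tip. It fits the slots either way round (half turn about z).
- round_gauge_grip (a point): the other gauge, with a ROUND grip 20 dia x 42 high (this point is its centre) and a narrower blade 12 wide; it hangs in the other well and is to be left there
- rack: fixed aluminium gauge rack 150 (x) x 50 (y) x 80 high, open in front and behind; origin at the centre of its underside; two through wells in its 10 thick top, each 32 (x) x 12 (y), centred 35 either side of the middle along x. Which gauge is in which well varies.
- block_slot (a point): fixed steel setting block 70 (x) x 50 (y) x 45 high on a 90 x 70 x 6 foot, with one slot in its top; this point is the centre of the slot's mouth, level with the block's top. Slot 28 long (x) x 8 wide (y), 30 deep to a flat solid bottom, edges broken 2; z up.
- slot (a point): fixed tubing pump, a white box 130 (x) x 160 (y) x 120 high with a flat grey guard cover 6 thick on top; this point is the centre of the cover's slot, level with the cover's top. Slot 28 long (x) x 8 wide (y), edges broken 2, right through into the hollow pump; z up.
- shoe (a joint): flat sprung shoe inside the pump under the slot: 0 = up, with its top 20 below the cover's top; grows (m) as it is pressed down, at most 0.020. Its spring pushes back with about 2 N at first and 4.5 N when it is 10 mm down.
- bottle_a: clear glass bottle, blue cap, 70 dia x 140 high; bystander, origin at its underside centre
- bottle_b: amber glass bottle, blue cap, 56 dia x 110 high; bystander, origin at its underside centre
- beaker: empty glass beaker, 70 dia x 80 high; bystander, origin at its underside centre
- wrench: steel open wrench lying flat, 110 long; bystander, origin at the middle of its underside
- dish: clear closed dish, 60 dia x 14 high; bystander, origin at its underside centre
- fitting: small brass fitting, 28 dia foot, 30 high; bystander, origin at its underside centre
- gauge: the flat-bladed gauge again, its origin at the centre of the collar's underside, 27 below gauge_grip; same axes
Mind the look-alikes: they are no part of the job. Leave any green look-alike of the gauge alone.

How it is judged (in metres and radians):
On the way, in this order (a step that is already met when the one before it is completed fails the run):
1. the gauge's blade is at the bottom of the setting block's slot (within 3 mm) (x of gauge_tip in the frame of block_slot between -0.004 and 0.004 m and y of gauge_tip in the frame of block_slot between -0.004 and 0.004 m and angle between the z axis of gauge_tip and the z axis of block_slot, either way round below 0.12 rad and z of gauge_tip in the frame of block_slot below -0.027 m), for 0.2 s.
2. the blade has entered the pump's guard slot by at least 10 mm (x of gauge_tip in the frame of slot between -0.004 and 0.004 m and y of gauge_tip in the frame of slot between -0.004 and 0.004 m and angle between the z axis of gauge_tip and the z axis of slot, either way round below 0.12 rad and z of gauge_tip in the frame of slot below -0.01 m), for 0.1 s.
At the end, for the whole second after the job is handed in: The flat-bladed gauge is gripped by the fingers and still, its blade upright (within 7 degrees) in the pump's guard slot with the scribed line within 5 mm of the cover's top and the sprung shoe pressed 5 to 16 mm; the round-gripped gauge is still in the rack (x of gauge_tip in the frame of slot between -0.004 and 0.004 m and y of gauge_tip in the frame of slot between -0.004 and 0.004 m and angle between the z axis of gauge_tip and the z axis of slot, either way round below 0.12 rad and z of gauge_tip in the frame of slot between -0.035 and -0.025 m and value of joint shoe between 0.005 and 0.016 m and contact force between the fingers and gauge above 2 N and distance of round_gauge_grip from where it was at the start of the episode below 0.02 m and linear speed of gauge below 0.02 m/s); the arm keeps its last pose, push and grip.
It fails at once if the round-gripped gauge is moved more than 20 mm (distance of round_gauge_grip from where it was at the start of the episode above 0.02 m).
It fails at once if a loose bystander is moved more than 30 mm (distance of any of bottle_a, bottle_b, beaker, wrench, dish, fitting from where it was at the start of the episode above 0.03 m).
It also fails if it takes over 64 s, if anything falls off the work surface, if the arm or the gripper's body presses on something with over 40 N, if the wrist force passes 120 N, or if a joint passes its speed limit or range.

ROBOT

A 7-joint arm with a two-finger parallel gripper is mounted at the origin on the work surface. World frame = base frame: x ahead of the robot, y to its left, z up, the work surface at z = 0. Lengths are in mm, angles in rad, forces in N, time in s.
With the tool pointing down it reaches from about 400 to 875 mm from the base axis. Payload 6.5 kg.
Tool frame: the origin (TCP) lies between the finger pads; the fingertips stand tcp_to_tips ahead of it and the grasp point (between the pads) lies 8 mm behind it (tcp_to_tips is the distance from the TCP to the fingertips, in mm); z points along the fingers, x is the direction in which the jaws open and shut, and the axes are right-handed (so a half turn about z gives the same grasp; the last joint's range is limited). The gripper opens to 88 mm and grips with 3 to 60 N. Pads are 18 mm wide; open, the fingers measure 123 mm over their backs; the gripper's body (75 mm by 187 mm) begins 45 mm behind the grasp point.
Start: joints at [1.239, 0.536, -0.004, 1.538, 0.003, 1.067, -0.071], TCP at [170.739, -627.167, 249.716] pointing down, gripper open.
Joint ranges: [-2.7, 2.7], [-0.37, 2.16], [-1.27, 1.26], [0.24, 2.4], [-1.31, 4.45], [0.19, 1.91], [-2.76, 2.76]. Speed limits (rad/s): [2.39, 2.39, 3.14, 3.14, 3.14, 3.14, 3.14].

INTERFACE

Orientations are given as a rotation vector (axis times angle).
In Python, from station import state, capture, hand_in, tcp_to_tips gives the robot as it stands.
- The arm moves only by the shell command python3 -m crank 'ROWS' [OPENING] [FORCE]. ROWS is a JSON object of lists of equal length, an entry for each row: "offset": the shift along the tool's x, y, z in m, a list of three; "spin": the turn about the tool's z in rad. A call has 1 to 20 rows; each row shifts and turns the commanded pose from where the row before left it, along the tool's axes as they then stand; what a row does not reach is not made up. A row lasts 1/8 s, in which the tool goes at most 62.5 mm and 10.7 degrees, less where a joint would pass 70% of its speed; a pose out of reach is approached as far as the arm can. A call is refused whole if a number of a shift passes 0.0625 or a number of a turn 0.188, either way. A call with a gripper value outside its range is refused whole. OPENING is the closure in counts, from 0 (fully open) to 255 (shut), set as the call begins (- or left out, the last holds). The fingers move at their own pace and stop on an object; FORCE is the grip in N (left out, the last holds). Time passes only in rows, so rows that do not move let the fingers close. It gives the time, the measured TCP pose, the force and the opening at its end, in the units of the state.
- state(): the state, without advancing time (a new reading comes with each control period).
- capture(name): name is "scene" or "top" or "wrist"; returns a dict with "frame" (480x640x3 uint8, red, green, blue), "range_z" (480x640 float32, mm along the optical axis (not along the pixel's ray), 0 where there is no reading), "fovy" (degrees; the focal length in pixels is half the picture's height over the tangent of half this angle, whatever the lens; pixels are square), "cx", "cy" (the principal point, pixels), "R" (3x3) and "t" (3): a world point X has camera coordinates R X + t. Camera axes: x right, y down, z forward; pixel columns grow to the right and rows downward; lengths in mm; the calibration is good to about 2 mm. A picture is of the moment at which its call begins.
- hand_in(): hands the job in, once; it reports no verdict.
The state is a dict: "clock": time; "q": joint angles; "qd": joint speeds; "joint_efforts": joint torques, N m; "ee_pos": TCP position; "tool_rot": TCP orientation; "contact_force": force on the tool from outside, world axes, zero at the start; "moment": the same for the moment, N m; "width": opening from 0.0 (shut) to 1.0 (fully open).
Only numpy, scipy, OpenCV 4.12 (cv2) and the standard library are available. Lean on these libraries where they do the work, as an engineer would, in place of code of your own. Each camera call takes 0.05 s, during which the arm holds its last target. There are 200 camera calls.

## Working session

There is one attempt and no reset: what is moved stays moved. The work goes in short steps, Python scripts to look and compute and a shell command to move; the robot and the scene stay as the last step left them, time stands still between calls to the robot, and variables do not carry over. Pictures are saved under pics/ and viewed, about 8 in all and at most 12, crops included, and the job is handed in when it is done.

```bash
mkdir -p pics; ls; cat > h.py <<'E'
import numpy as np, cv2
from station import state, capture, hand_in, tcp_to_tips
def grab(n):
    c=capture(n); c['f']=240/np.tan(np.radians(c['fovy'])/2); np.savez(f'{n}.npz',**c); return c
def load(n): return dict(np.load(f'{n}.npz'))
def cloud(c):
    z=c['range_z']; v,u=np.mgrid[:480,:640]
    P=np.stack([(u-c['cx'])/c['f']*z,(v-c['cy'])/c['f']*z,z],-1)
    W=(P-c['t'])@c['R']; W[z==0]=np.nan; return W
def ray(c,u,v,h):
    d=np.array([(u-c['cx'])/c['f'],(v-c['cy'])/c['f'],1])@c['R']; o=-c['t']@c['R']
    return o+d*(h-o[2])/d[2]
def save(n,img): cv2.imwrite(f'pics/{n}.png',cv2.cvtColor(img,cv2.COLOR_RGB2BGR))
E
python3 - <<'E'
from h import *
print(state(),tcp_to_tips)
for n in('scene','top'):
    c=grab(n); save(n+'0',c['frame']); print(n,c['fovy'],-c['t']@c['R'],c['R'][2])
E
```

```text
pics
{'clock': 0.0, 'q': array([ 1.2387942 ,  0.53717598, -0.00444481,  1.53885311,  0.00257682,
        1.06730572, -0.0712258 ]), 'qd': array([-5.42706052e-05,  4.32680699e-04, -4.99541106e-04, -1.59339423e-03,
       -1.41480066e-03, -4.21999238e-04,  8.45072506e-04]), 'joint_efforts': array([ 1.69015490e-03, -5.70963800e+01,  9.91118364e-01, -2.51597500e+01,
       -5.62809943e-02,  1.79476838e-02,  1.48371378e-04]), 'ee_pos': array([ 170.58276123, -626.60143817,  248.8404436 ]), 'tool_rot': array([-2.49548277e+00,  1.90684893e+00,  2.26200984e-03]), 'contact_force': array([ 0.13223757, -0.28554252,  0.25570511]), 'moment': array([-0.00121642, -0.04023662, -0.00690505]), 'width': 1.0024428518905948} 11.0
scene 52.50702866732668 [1032.76128145 -723.35751539 1052.5530058 ] [-0.32151564  0.62717644 -0.70942047]
top 45.643794759927886 [ 391.37849745   93.49334966 1307.98906069] [ 0.16597412  0.02412172 -0.98583504]
```

View pics/scene0.png

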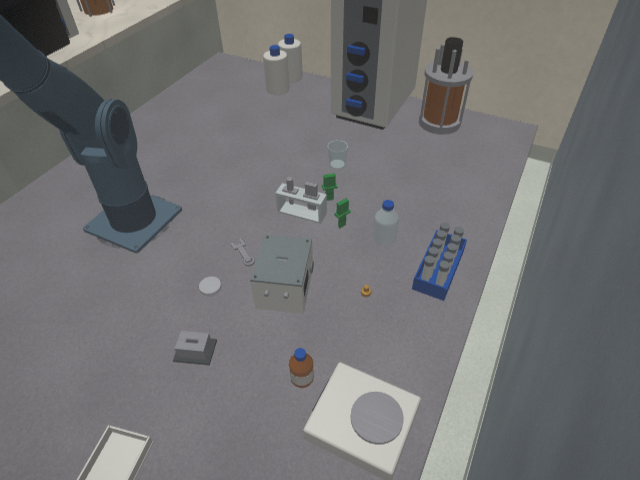

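View pics/top0.png

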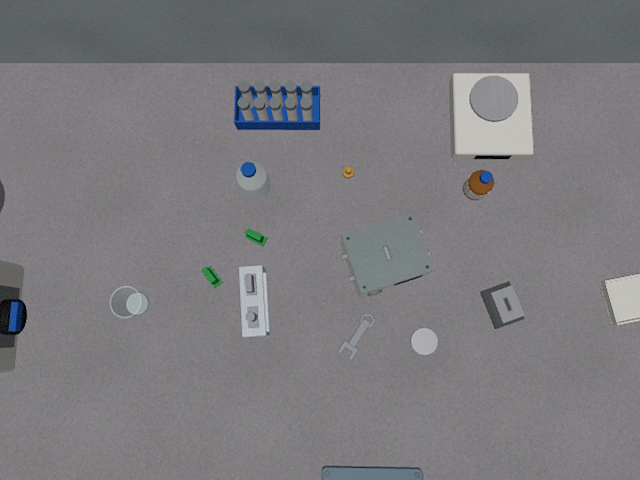

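The top view shows the rack at (253,300), with a rectangular grip at (251,283) and a round grip at (252,316). The block slot is at (507,304) and the pump slot at (388,254). Green look-alikes are at (256,237) and (212,276). I pick the non-green rectangular grip at (251,283), and I'll confirm it in an enlarged crop.

```bash
python3 - <<'E'
from h import *
c=load('top'); s=load('scene'); F=c['frame']; W=cloud(c)
def crop(I,u,v,w,h,k): return cv2.resize(I[v:v+h,u:u+w],None,fx=k,fy=k,interpolation=cv2.INTER_CUBIC)
a=crop(F,230,255,50,90,6); b=crop(F,475,270,60,60,5); d=crop(s['frame'],265,165,70,60,5)
e=crop(F,365,235,50,40,6)
I=np.zeros((600,800,3),np.uint8)
I[:540,:300]=a; I[:300,300:600]=b; I[300:600,300:650]=d; I[0:240,600:800]=e[:,50:250]
save('crop1',I)
# heights
for nm,(u0,v0,u1,v1) in dict(rack=(238,262,270,340),block=(480,280,527,330),pump=(340,212,434,298)).items():
    w=W[v0:v1,u0:u1].reshape(-1,3); z=w[:,2]; print(nm,np.histogram(z[np.isfinite(z)],bins=np.arange(-10,180,10))[0])
print(W[283,251],W[316,252])
def rect(name,mask,h):
    n,l,st,ce=cv2.connectedComponentsWithStats(mask.astype(np.uint8))
    for i in range(1,n):
        if st[i,4]>15:
            vv,uu=np.where(l==i); P=np.array([ray(c,u,v,h)[:2] for u,v in zip(uu,vv)],np.float32)
            print(name,st[i],ce[i],cv2.minAreaRect(P),P.mean(0))
z=W[...,2]; v,u=np.mgrid[:480,:640]
def box(u0,v0,u1,v1): return (u>=u0)&(u<u1)&(v>=v0)&(v<v1)
rect('grip',box(238,262,272,340)&(z>105),130)
rect('racktop',box(236,260,274,342)&(z>65)&(z<100),80)
g=cv2.cvtColor(F,cv2.COLOR_RGB2GRAY)
print(g[298:312,498:516]); print(g[244:264,380:396])
rect('pumptop',box(335,207,440,300)&(z>105),126)
rect('blocktop',box(475,275,530,335)&(z>38),51)
E
```

```text
rack [284 505  16   5   5   6   1  12 582 802  33  15  20 164  33   0   0   0]
block [415 999  79  64  63 695  23   0   0   0   0   0   0   0   0   0   0   0]
pump [1290 1594   23   26   23   34   43   51   37  131   68   61 2095 2578
    0    0    0    0]
[493.831483   255.90601962 127.24430846] [425.84112721 251.32246654 129.86870204]
grip [244 274   9  18 144] [248.38194444 282.38888889] ((494.60736083984375, 261.8206481933594), (35.630950927734375, 16.67302703857422), 1.8115900754928589) [494.81656 261.0123 ]
grip [245 311  11  10  83] [250.04819277 315.87951807] ((426.8168640136719, 255.42112731933594), (18.32142448425293, 20.70604133605957), 0.711828351020813) [426.0367  255.33144]
racktop [ 239  265   27   72 1423] [252.26844694 301.38791286] ((461.33905029296875, 259.5166931152344), (150.05319213867188, 51.337650299072266), 4.643467426300049) [458.6896  258.43152]
[[141 146 146 145 133 115 101  84  82 117 137 144 144 142 146 141 142 146]
 [141 144 144 144 145 117  80  72  71 102 133 146 146 143 141 148 146 141]
 [141 145 144 142 149 132  94  71  79  76 121 143 147 146 144 143
[... 1852 characters left out ...]
29 128 129 134 115 120 122 125 116 124 121 130 129 127]
 [126 128 127 129 129 128 126 119 115 120 122 128 128 131 125 129]
 [126 128 128 127 126 126 125 130 125 128 127 130 128 125 129 130]
 [129 132 132 126 130 130 132 125 127 126 126 128 130 129 130 131]
 [130 126 129 128 125 129 130 129 129 131 128 130 130 131 128 125]]
pumptop [ 341  212   92   82 4695] [386.42917998 252.48881789] ((561.560302734375, -25.364578247070312), (130.16409301757812, 160.39712524414062), 18.456974029541016) [560.9779   -25.343452]
blocktop [490 285  34  38 733] [506.63437926 303.42155525] ((461.8595275878906, -292.3735656738281), (69.81517791748047, 53.16703796386719), 20.394119262695312) [ 462.15607 -293.0474 ]
```

View pics/crop1.png

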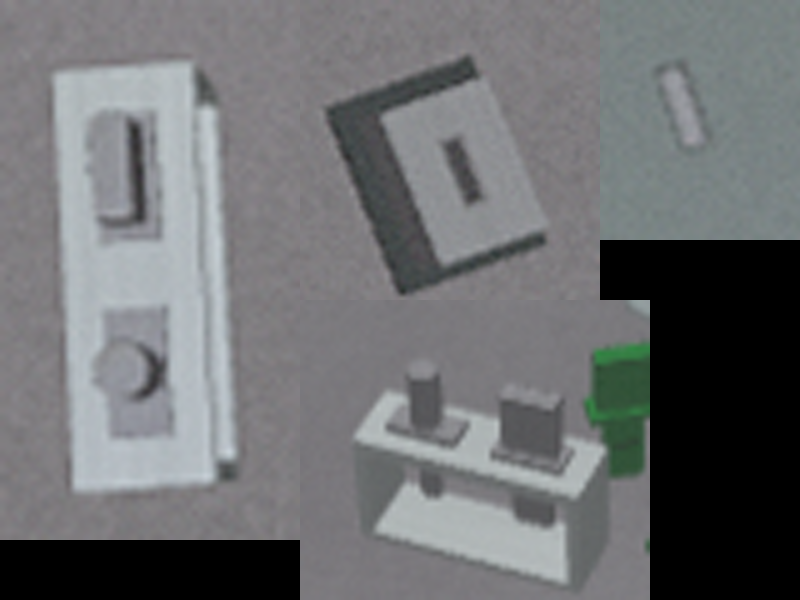

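The crop confirms the rectangular grip at the rack's far end (larger x). The round grip is at the near end. Next I move over the block and take a wrist view on the way.

```bash
cat >> h.py <<'E'
from scipy.spatial.transform import Rotation as Rn
def go(x,y,z,yaw=None,n=None):
    s=state(); R=Rn.from_rotvec(s['tool_rot']).as_matrix(); a=np.degrees(np.arctan2(R[1,0],R[0,0]))
    d=R.T@(np.array([x,y,z])-s['ee_pos'])/1000; N=n or int(np.ceil(np.abs(d).max()/0.06))
    print('clk',round(s['clock'],2),'pos',s['ee_pos'].round(2),'yaw',a.round(2),'tilt',R[:2,2].round(4),'w',round(s['width'],3),'F',s['contact_force'].round(1))
    print('tool total',d.round(4),'rows',N,'per',(d/N).round(4),'spin',None if yaw is None else round(float(-np.radians(yaw-a)),4))
E
python3 -c "
from h import *
go(440,-293,250,-69.6)"
```

```text
clk 0.1 pos [ 170.59 -626.66  248.92] yaw -74.77 tilt [-0.0005  0.0015] w 1.0 F [ 0.1 -0.3 -1.3]
tool total [-0.2512 -0.3476 -0.0007] rows 6 per [-0.0419 -0.0579 -0.0001] spin -0.0902
```

```bash
python3 -m crank '{"offset":[[-0.03,-0.04,0],[-0.03,-0.04,0],[-0.03,-0.04,0],[-0.03,-0.04,0],[-0.03,-0.04,0],[-0.03,-0.04,0],[-0.03,-0.04,0],[-0.03,-0.04,0],[-0.011,-0.028,0],[0,0,0],[0,0,0],[0,0,0]],"spin":[0,0,0,0,0,0,0,0,0,-0.09,0,0]}' 0 20
python3 - <<'E'
from h import *
c=grab('wrist'); save('w1',c['frame']); print(c['fovy'],-c['t']@c['R'],c['R'][2])
go(440,-293,250,-69.6)
E
```

```text
clock: 1.6
ee_pos: [440.1, -293.9, 249.5]
tool_rot: [2.577, -1.796, -0.001]
contact_force: [-0.1, -0.1, -0.9]
width: 1.001
62.51724666617487 [ 508.01985728 -268.01297891  384.90838208] [-0.26531383 -0.09749482 -0.95922017]
clk 1.65 pos [ 440.06 -293.98  249.58] yaw -69.75 tilt [-0.0004 -0.    ] w 0.997 F [-0.4 -0.1 -0.5]
tool total [-0.0009 -0.0003 -0.0004] rows 1 per [-0.0009 -0.0003 -0.0004] spin -0.0026
```

View pics/w1.png

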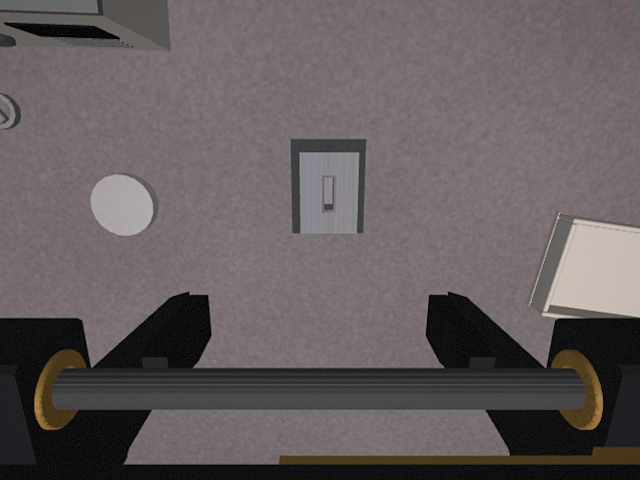

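The wrist view shows the setting block with its slot at about (328,194), parallel to the image, and the fingers symmetric about u≈319. Now I measure it from the wrist and top views and compare.

```bash
cat >> h.py <<'E'
def rim(c,uv,h,half=30,L=32,Wd=12,k=4,dark=14):
    """slot centre: pixels differing from the median face colour, rectified to a metric patch at height h"""
    p0=ray(c,*uv,h)[:2]; r=half; s=0.5; n=int(2*r/s)
    gx,gy=np.meshgrid(np.arange(n)*s-r+p0[0],np.arange(n)*s-r+p0[1])
    X=np.stack([gx,gy,np.full_like(gx,h)],-1)@c['R'].T+c['t']
    mu=(X[...,0]/X[...,2]*c['f']+c['cx']).astype(np.float32); mv=(X[...,1]/X[...,2]*c['f']+c['cy']).astype(np.float32)
    g=cv2.remap(cv2.cvtColor(c['frame'],cv2.COLOR_RGB2GRAY),mu,mv,cv2.INTER_LINEAR)
    cen=g[n//2-30:n//2+30,n//2-30:n//2+30]; m=np.zeros_like(g)
    d=np.abs(cv2.GaussianBlur(g,(5,5),0).astype(float)-np.median(cen)); m=((d>dark)&((gx-p0[0])**2+(gy-p0[1])**2<22**2)).astype(np.uint8)
    m=cv2.morphologyEx(m,cv2.MORPH_CLOSE,np.ones((7,7)))
    cs=max(cv2.findContours(m,cv2.RETR_EXTERNAL,cv2.CHAIN_APPROX_NONE)[0],key=cv2.contourArea)
    (a,b),sz,th=cv2.minAreaRect(cs); return np.array([a*s-r+p0[0],b*s-r+p0[1]]),np.array(sz)*s,th,g,m
E
python3 - <<'E'
from h import *
t=load('top');w=load('wrist');s=load('scene')
for nm,c,uv,h in(('blk top',t,(506.5,304),51),('blk wrist',w,(328,194),51),('blk scene',s,(194,340),51),('pump top',t,(388,253),126),('pump scene',s,(282,258),126)):
    for dk in(10,16,24): 
        p,sz,th,g,m=rim(c,uv,h,dark=dk); print(nm,dk,p.round(1),sz.round(1),round(th,1))
W=cloud(w);m=(W[...,2]>45)&(W[...,2]<57);m[260:]=0;m[:100]=0;m[:,:250]=0;m[:,400:]=0
print('z',np.nanmedian(W[...,2][m]))
v,u=np.where(m); print(cv2.minAreaRect(np.array([ray(w,a,b,51)[:2] for a,b in zip(u,v)],np.float32)))
E
```

```text
blk top 10 [ 461.5 -294.1] [32.1 12.1] 19.1
blk top 16 [ 461.4 -294.1] [30.9 11. ] 19.9
blk top 24 [ 461.4 -294.1] [29.8  9.8] 20.6
blk wrist 10 [ 461.1 -294.4] [32.  11.7] 20.0
blk wrist 16 [ 461.1 -294.2] [31.1 10.8] 20.0
blk wrist 24 [ 460.8 -294.5] [29.6  9.8] 18.4
blk scene 10 [ 462.9 -299.2] [32.1 12.7] 20.2
blk scene 16 [ 463.  -299.3] [30.8 11.3] 20.7
blk scene 24 [ 463.2 -299.4] [29.5  9.7] 21.3
pump top 10 [562.5 -25.8] [30.4 13.2] 19.8
pump top 16 [562.9 -27.3] [28.   8.5] 18.0
pump top 24 [558.2 -27.1] [2.1 0.7] 45.0
pump scene 10 [562.7 -31.5] [30.3 10.6] 14.6
pump scene 16 [562.2 -30.5] [27.1  5.2] 16.3Traceback (most recent call last):
  File "<stdin>", line 5, in <module>
  File "h.py", line 30, in rim
    cs=max(cv2.findContours(m,cv2.RETR_EXTERNAL,cv2.CHAIN_APPROX_NONE)[0],key=cv2.contourArea)
ValueError: max() iterable argument is empty
```

```bash
python3 -c "
from h import *
go(530,-40,255,-71.5)"
```

```text
clk 1.65 pos [ 440.06 -293.98  249.58] yaw -69.75 tilt [-0.0004 -0.    ] w 0.997 F [-0.4 -0.1 -0.5]
tool total [-0.2072 -0.1723 -0.0055] rows 4 per [-0.0518 -0.0431 -0.0014] spin 0.0306
```

```bash
python3 -m crank '{"offset":[[-0.02,-0.02,-0.001],[-0.04,-0.034,-0.001],[-0.04,-0.034,-0.001],[-0.04,-0.034,-0.001],[-0.04,-0.034,-0.001],[-0.027,-0.017,0],[0,0,0],[0,0,0],[0,0,0]],"spin":[0,0,0,0,0,0,0.03,0,0]}'
python3 - <<'E'
from h import *
w=grab('wrist'); 
X=w['R']@np.array([562.7,-26.3,126])+w['t']; uv=X[:2]/X[2]*w['f']+[w['cx'],w['cy']]; print(uv)
for dk in(8,10,13,16):
    try: p,sz,th,g,m=rim(w,uv,126,dark=dk); print(dk,p.round(1),sz.round(1),round(th,1))
    except Exception as e: print(e)
save('w2',np.hstack([cv2.cvtColor(x,cv2.COLOR_GRAY2RGB) for x in (cv2.resize(g,(400,400)),cv2.resize(m*255,(400,400)))]))
go(475,252,250,-85.5)
E
```

```text
clock: 2.78
ee_pos: [530.3, -41.1, 254.6]
tool_rot: [2.549, -1.835, 0.0]
contact_force: [-0.5, -0.8, -0.5]
width: 0.998
[313.82875478 186.86587285]
8 [561.8 -25.5] [32.  12.1] 17.9
10 [561.7 -25.4] [31.7 11.9] 17.9
13 [561.7 -25.5] [31.3 11.4] 18.4
16 [561.7 -25. ] [30.7 10.9] 20.6
clk 2.83 pos [530.37 -40.82 254.66] yaw -71.47 tilt [-0.0002 -0.0005] w 1.0 F [-0.5 -0.5  0.1]
tool total [-0.2952 -0.0406  0.0045] rows 5 per [-0.059  -0.0081  0.0009] spin 0.2449
```

View pics/w2.png

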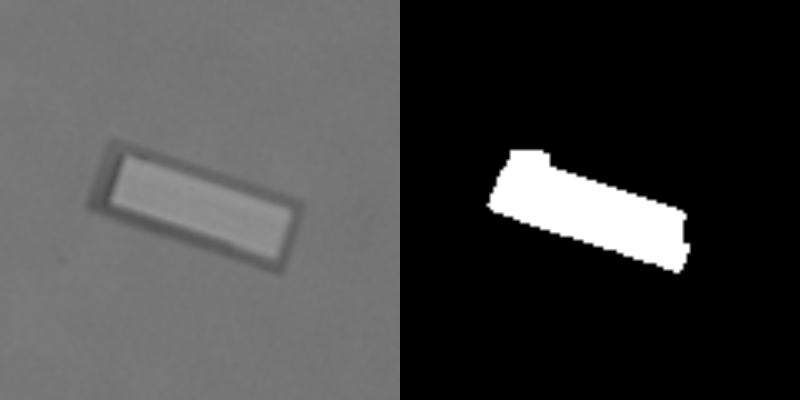

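The rectified patch shows a clean slot rim, centred at about (561.8,−25.5) with yaw ≈18°. Next is the rack.

```bash
python3 -m crank '{"offset":[[-0.02,-0.003,0],[-0.05,-0.007,0.001],[-0.05,-0.007,0.001],[-0.05,-0.007,0.001],[-0.05,-0.007,0.001],[-0.05,-0.007,0],[-0.025,-0.003,0],[0,0,0],[0,0,0],[0,0,0]],"spin":[0,0,0,0,0,0,0,0.122,0.122,0]}'
python3 - <<'E'
from h import *
w=grab('wrist'); W=cloud(w); z=W[...,2]
go(475,252,250,-85.5)
for nm,lo,hi,h,amin in(('grip',108,140,128,60),('racktop',72,84,80,500)):
    m=((z>lo)&(z<hi)); m[:, :]&=True; m[270:]=False
    n,l,st,ce=cv2.connectedComponentsWithStats(m.astype(np.uint8))
    for i in range(1,n):
        if st[i,4]>amin:
            v,u=np.where(l==i); P=np.array([ray(w,a,b,h)[:2] for a,b in zip(u,v)],np.float32)
            print(nm,st[i],np.median(z[l==i]).round(1),cv2.minAreaRect(P),P.mean(0))
save('w3',w['frame'])
E
```

```text
clock: 4.08
ee_pos: [475.4, 252.6, 250.7]
tool_rot: [2.31, -2.129, 0.001]
contact_force: [0.2, 0.2, -0.1]
width: 0.998
clk 4.12 pos [475.32 252.69 250.69] yaw -85.23 tilt [ 0.0001 -0.0003] w 1.0 F [0.3 0.8 0.3]
tool total [0.0007 0.0004 0.0007] rows 1 per [0.0007 0.0004 0.0007] spin 0.0047
grip [ 613   68   27  196 4377] 118.8 ((535.6200561523438, 58.04384994506836), (126.81887817382812, 15.412781715393066), 17.59320831298828) [542.04584   59.163235]
grip [ 295  180   22   58 1212] 128.3 ((495.91064453125, 263.5211486816406), (38.34537887573242, 13.988502502441406), 4.606551170349121) [496.07724 263.39835]
racktop [ 568   78   28  134 1317] 79.0 ((549.831298828125, 60.777931213378906), (96.79115295410156, 18.58347511291504), 18.099609375) [553.2638    58.909573]
racktop [ 274  146   67  124 5669] 80.6 ((485.52978515625, 262.69512939453125), (98.192138671875, 50.082908630371094), 4.772231101989746) [489.06403 262.92953]
```

View pics/w3.png

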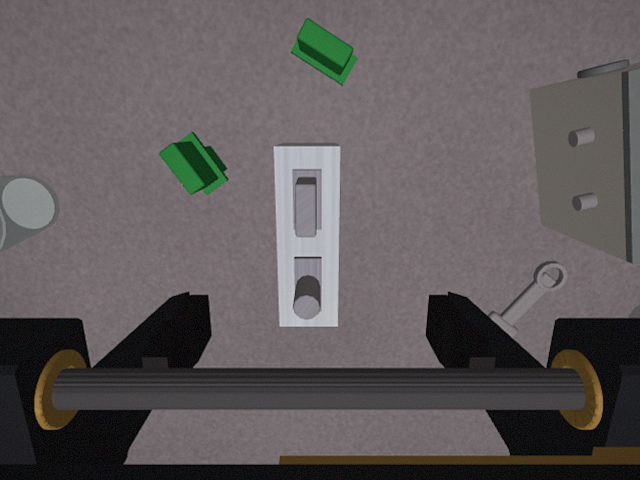

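The wrist view shows the rack with the rectangular grip at (307,208) and the round one at (306,300). The green pieces are clear of the approach. The grip is at about (495,262.7) with yaw 4.7°, and the grip top is z≈128.

```bash
python3 -c "
from h import *
W=cloud(load('wrist'))
print(W[150,190],W[35,325])
go(495,262.7,102,-85.3)"
```

```text
[524.34370475 354.11789925  80.56870846] [605.58432743 259.64485369 103.80747804]
clk 4.12 pos [475.32 252.69 250.69] yaw -85.23 tilt [ 0.0001 -0.0003] w 1.0 F [0.3 0.8 0.3]
tool total [-0.0084 -0.0204  0.1487] rows 3 per [-0.0028 -0.0068  0.0496] spin 0.0012
```

```bash
python3 -m crank '{"offset":[[-0.0042,-0.0102,0],[-0.0042,-0.0102,0],[0,0,0.03],[0,0,0.03],[0,0,0.02],[0,0,0],[0,0,0],[0,0,0]],"spin":[0,0,0,0,0,0,0,0]}' 140 25
python3 - <<'E'
from h import *
go(495,262.7,102,-85.3)
w=grab('wrist'); save('w4',w['frame'])
E
```

```text
clock: 5.12
ee_pos: [495.4, 263.8, 171.7]
tool_rot: [-2.309, 2.127, -0.001]
contact_force: [-0.1, -0.6, 0.3]
width: 0.447
clk 5.12 pos [495.43 263.82 171.74] yaw -85.31 tilt [0.0016 0.0009] w 0.447 F [-0.1 -0.6  0.3]
tool total [0.0011 0.0006 0.0697] rows 2 per [0.0006 0.0003 0.0349] spin -0.0002
```

View pics/w4.png

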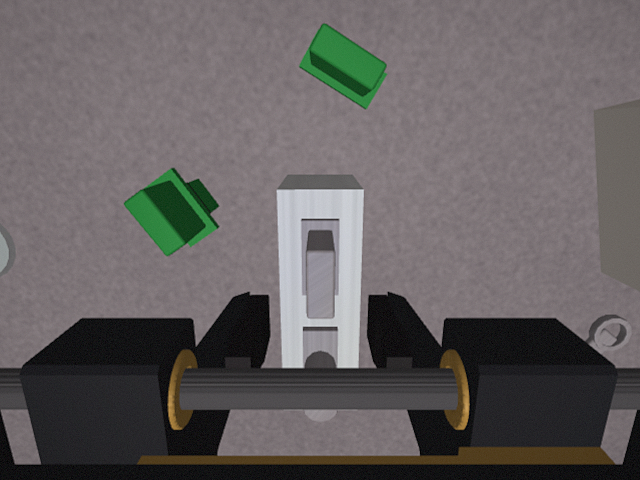

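The grip at (320,275) is centred between the fingers and parallel to them. I descend and grasp.

```bash
python3 -m crank '{"offset":[[0.0005,0,0.025],[0.0005,0,0.025],[0,0,0.015],[0,0,0.0045],[0,0,0],[0,0,0]],"spin":[0,0,0,0,0,0]}'
python3 -m crank '{"offset":[[0,0,0],[0,0,0],[0,0,0],[0,0,0],[0,0,0],[0,0,0],[0,0,0]],"spin":[0,0,0,0,0,0,0]}' 255 35
python3 -c "
from h import *
go(495,262.7,190,-85.3)"
```

```text
clock: 5.92
ee_pos: [495.3, 262.7, 102.0]
tool_rot: [-2.309, 2.128, -0.001]
contact_force: [-0.0, 0.5, -0.1]
width: 0.451
clock: 6.8
ee_pos: [494.8, 262.5, 101.3]
tool_rot: [-2.31, 2.129, -0.0]
contact_force: [0.2, -0.3, 3.2]
width: 0.155
clk 6.8 pos [494.83 262.46 101.34] yaw -85.31 tilt [0.0001 0.0001] w 0.155 F [ 0.2 -0.3  3.2]
tool total [-0.0002 -0.0002 -0.0887] rows 2 per [-0.0001 -0.0001 -0.0443] spin -0.0002
```

Gripped: the opening is about 13.7 mm. I lift, then look at the blade in the wrist view.

```bash
python3 -m crank '{"offset":[[0,0,-0.01],[0,0,-0.02],[0,0,-0.03],[0,0,-0.03],[0,0,-0.03],[0,0,-0.015],[0,0,0],[0,0,0]],"spin":[0,0,0,0,0,0,0,0]}'
python3 - <<'E'
from h import *
w=grab('wrist'); 
s=state(); R=Rn.from_rotvec(s['tool_rot']).as_matrix()
for k in (0,21,76.3):
    X=w['R']@(s['ee_pos']+R@[0,0,k])+w['t']; print(k,X[:2]/X[2]*w['f']+[w['cx'],w['cy']])
save('w5',cv2.resize(w['frame'][180:420,220:420],None,fx=2.5,fy=2.5,interpolation=cv2.INTER_CUBIC))
go(461.2,-294.2,236,-70)
E
```

```text
clock: 7.8
ee_pos: [494.1, 261.9, 235.0]
tool_rot: [2.309, -2.127, -0.001]
contact_force: [0.3, 1.0, -1.7]
width: 0.155
0 [320.36245498 327.19738459]
21 [320.10389462 303.77364347]
76.3 [319.64584527 262.27761032]
clk 7.85 pos [494.1  261.89 234.88] yaw -85.31 tilt [-0.0021 -0.0011] w 0.157 F [ 0.2  0.5 -1.4]
tool total [ 5.515e-01  7.830e-02 -4.000e-04] rows 10 per [ 0.0552  0.0078 -0.    ] spin -0.2672
```

View pics/w5.png

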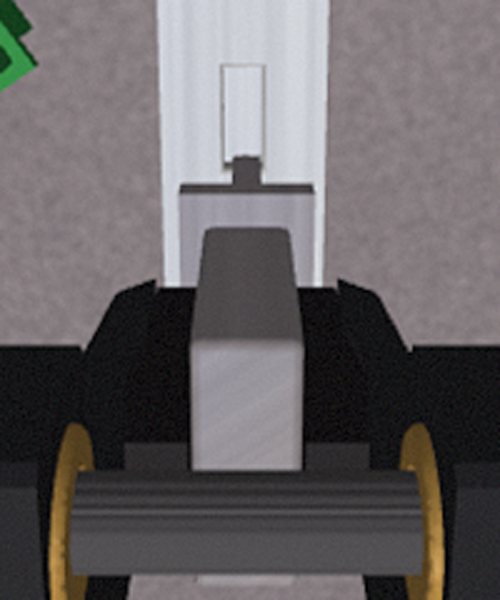

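The blade tip is at about full-image (318.4,242), with the collar's front face at rows 253.6–257 and columns 292–346. I work out the gauge's offset from the TCP.

```bash
python3 - <<'E'
from h import *
w=load('wrist'); s=state(); R=Rn.from_rotvec(s['tool_rot']).as_matrix()
def pr(p):
    X=w['R']@(s['ee_pos']+R@np.array(p,float))+w['t']; return (X[:2]/X[2]*w['f']+[w['cx'],w['cy']]).round(1)
for dy in(-2,0,2):
    for dk in (-2,0,2):
        print(dy,dk,'tip',pr([0,-13+dy,76.3+dk]),'colbot',pr([-11,-23+dy,21.3+dk]),pr([11,-23+dy,21.3+dk]),'coltop',pr([0,-23+dy,15.3+dk]),'griptop',pr([-7,-18+dy,-26.7+dk]),pr([7,-18+dy,-26.7+dk]))
g=cv2.cvtColor(w['frame'],cv2.COLOR_RGB2GRAY)
print(g[236:276,318]); print(g[300:330,318]); print(g[246,306:332]); print(g[255,286:352])
E
```

```text
-2 -2 tip [319.7 237.6] colbot [293.4 249.5] [347.1 249.5] coltop [320.3 254. ] griptop [297.4 313. ] [344.6 313. ]
-2 0 tip [319.7 236.7] colbot [293.7 248.1] [346.7 248.1] coltop [320.3 252.5] griptop [297.7 310.1] [344.2 310.1]
-2 2 tip [319.7 235.7] colbot [293.9 246.7] [346.4 246.7] coltop [320.2 251. ] griptop [298.1 307.2] [343.8 307.2]
0 -2 tip [319.7 241.1] colbot [293.5 254.2] [347.  254.2] coltop [320.3 258.8] griptop [297.5 319.1] [344.5 319.2]
0 0 tip [319.7 240.2] colbot [293.7 252.7] [346.6 252.7] coltop [320.3 257.2] griptop [297.8 316.1] [344.  316.1]
0 2 tip [319.7 239.2] colbot [294.  251.3] [346.3 251.3] coltop [320.2 255.7] griptop [298.2 313.1] [343.6 313.2]
2 -2 tip [319.7 244.6] colbot [293.5 258.8] [346.9 258.8] coltop [320.3 263.6] griptop [297.6 325.2] [344.3 325.2]
2 0 tip [319.7 243.6] colbot [293.8 257.3] [346.5 257.3] coltop [320.3 261.9] griptop [297.9 322.1] [343.9 322.1]
2 2 tip [319.7 242.6] colbot [294.1 255.8] [346.2 255.8] coltop [320.2 260.4] griptop [298.2 319. ] [343.5 319. ]
[210 209 207 209 214 186 106  65  73  75  75  72  73  75  75  75  73  73
  75  73  69 107 150 160 152 154 154 156 154 154 155 153 155 159 133  81
  69  76  77  76]
[ 74  74  73  75  77  75  75  74  73  78  74  73  75  73  74  85 105 115
 127 135 148 150 155 151 149 147 149 147 148 156]
[208 208 183 122  85  89  90  74  70  74  76  74  75  75  73  75  71  67
  96 152 190 202 199 201 204 205]
[208 208 207 210 210 177  73  65  70  66  71  66  69  68  70  71  74  71
  70  69  72  71  76  71  73  71  73  76  76  73  74  75  73  70  71  71
  76  73  74  75  74  71  73  69  72  69  67  70  65  67  70  69  72  70
  72  70  67  67  54 140 227 213 214 191 116 124]
```

```bash
python3 -m crank '{"offset":[[0.015,0.002,0],[0.03,0.004,0],[0.045,0.006,0],[0.05,0.007,0],[0.05,0.007,0],[0.05,0.007,0],[0.05,0.007,0],[0.05,0.007,0],[0.05,0.007,0],[0.05,0.007,0],[0.05,0.007,0],[0.035,0.006,0],[0.02,0.004,0],[0.007,0,0],[0,0,0],[0,0,0],[0,0,0],[0,0,0]],"spin":[0,0,0,0,0,0,0,0,0,0,0,0,0,-0.09,-0.09,-0.087,0,0]}'
python3 -c "
from h import *
go(461.5,-294.9,140,-70)"
```

```text
clock: 10.1
ee_pos: [461.5, -294.4, 235.9]
tool_rot: [2.571, -1.805, -0.001]
contact_force: [-0.1, 1.2, -0.3]
width: 0.152
clk 10.1 pos [ 461.52 -294.43  235.92] yaw -70.14 tilt [-0.0007  0.0002] w 0.152 F [-0.1  1.2 -0.3]
tool total [0.0005 0.0001 0.0959] rows 2 per [0.0002 0.0001 0.048 ] spin -0.0025
```

```bash
python3 -m crank '{"offset":[[0.0005,0,0.02],[0,0,0.03],[0,0,0.03],[0,0,0.016],[0,0,0],[0,0,0],[0,0,0]],"spin":[0,0,0,0,0,0,0]}'
python3 - <<'E'
from h import *
go(461.5,-294.9,128,-70)
a=grab('wrist'); b=grab('scene')
X=b['R']@np.array([461,-299,60.])+b['t']; u,v=(X[:2]/X[2]*b['f']+[b['cx'],b['cy']]).astype(int); print(u,v)
A=cv2.resize(a['frame'][180:300,250:390],(420,360),interpolation=cv2.INTER_CUBIC)
B=cv2.resize(b['frame'][v-45:v+45,u-47:u+48],(380,360),interpolation=cv2.INTER_CUBIC)
save('w6',np.hstack([A,B]))
E
```

```text
clock: 10.98
ee_pos: [463.0, -295.0, 141.3]
tool_rot: [-2.573, 1.802, -0.003]
contact_force: [-0.4, -0.3, -0.6]
width: 0.155
clk 10.97 pos [ 463.03 -295.02  141.3 ] yaw -70.02 tilt [ 0.0017 -0.0011] w 0.155 F [-0.4 -0.3 -0.6]
tool total [-0.0007  0.0014  0.0133] rows 1 per [-0.0007  0.0014  0.0133] spin -0.0004
190 338
```

View pics/w6.png

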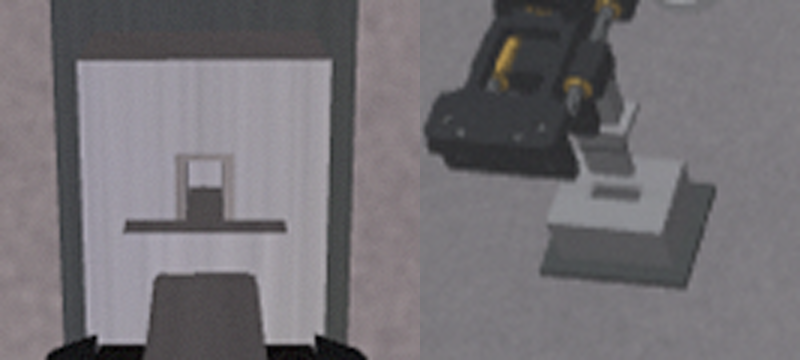

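In the wrist crop the blade tip (u≈206) is centred on the slot (u≈204.5). The scene crop shows the gauge upright just above the block. I correct 1.4 mm along tool y and descend.

```bash
python3 -m crank '{"offset":[[-0.0005,0.0014,0.004],[0,0,0.004],[0,0,0],[0,0,0],[0,0,0]],"spin":[0,0,0,0,0]}'
python3 -c "
from h import *
go(461.5,-294.9,97,-70)"
```

```text
clock: 11.7
ee_pos: [460.9, -294.6, 132.2]
tool_rot: [-2.573, 1.802, -0.0]
contact_force: [-0.4, -0.4, -0.6]
width: 0.155
clk 11.7 pos [ 460.91 -294.64  132.24] yaw -70.01 tilt [ 0.0001 -0.    ] w 0.155 F [-0.4 -0.4 -0.6]
tool total [ 0.0004 -0.0005  0.0352] rows 1 per [ 0.0004 -0.0005  0.0352] spin -0.0002
```

```bash
python3 -m crank '{"offset":[[0,-0.0005,0.003],[0,0,0.004],[0,0,0.004],[0,0,0.004],[0,0,0],[0,0,0]],"spin":[0,0,0,0,0,0]}'
```

```text
clock: 12.45
ee_pos: [461.2, -294.6, 117.2]
tool_rot: [2.573, -1.802, -0.0]
contact_force: [-0.1, -0.8, -2.0]
width: 0.159
```

```bash
python3 -m crank '{"offset":[[0,0,0.004],[0,0,0.004],[0,0,0.004],[0,0,0.004],[0,0,0.002],[0,0,0],[0,0,0]],"spin":[0,0,0,0,0,0,0]}'; python3 -m crank '{"offset":[[0,0,0.001],[0,0,0.001],[0,0,0.001],[0,0,0],[0,0,0]],"spin":[0,0,0,0,0]}'
```

```text
clock: 13.32
ee_pos: [461.2, -294.6, 99.1]
tool_rot: [2.573, -1.802, 0.0]
contact_force: [0.2, -1.8, -3.2]
width: 0.156
clock: 13.95
ee_pos: [461.3, -294.6, 96.2]
tool_rot: [2.573, -1.802, 0.0]
contact_force: [-0.6, -1.6, -1.5]
width: 0.159
```

```bash
for i in 1 2; do python3 -m crank '{"offset":[[0,0,0.001],[0,0,0],[0,0,0]],"spin":[0,0,0]}'; done
```

```text
clock: 14.32
ee_pos: [461.3, -294.5, 95.2]
tool_rot: [2.573, -1.802, 0.0]
contact_force: [-1.2, -2.1, -1.1]
width: 0.154
clock: 14.7
ee_pos: [461.3, -294.5, 94.2]
tool_rot: [2.573, -1.802, 0.0]
contact_force: [-0.1, -2.8, -0.6]
width: 0.154
```

```bash
for i in 1 2; do python3 -m crank '{"offset":[[0,0,0.001],[0,0,0],[0,0,0]],"spin":[0,0,0]}'; done; python3 - <<'E'
from h import *
a=grab('wrist'); b=grab('scene'); X=b['R']@np.array([461,-299,80.])+b['t']; u,v=(X[:2]/X[2]*b['f']+[b['cx'],b['cy']]).astype(int)
A=cv2.resize(a['frame'][190:340,240:400],(426,400),interpolation=cv2.INTER_CUBIC)
B=cv2.resize(b['frame'][v-25:v+35,u-26:u+30],(373,400),interpolation=cv2.INTER_CUBIC)
save('w7',np.hstack([A,B])); print(state()['joint_efforts'].round(2))
E
```

```text
clock: 15.08
ee_pos: [461.3, -294.5, 93.2]
tool_rot: [2.573, -1.802, 0.0]
contact_force: [-1.0, -2.3, -0.8]
width: 0.155
clock: 15.45
ee_pos: [461.3, -294.5, 92.2]
tool_rot: [2.573, -1.802, 0.0]
contact_force: [-0.4, -2.6, -0.4]
width: 0.158
[-1.470e+00 -5.201e+01 -2.810e+00 -1.665e+01 -6.900e-01  1.800e-01
 -2.000e-02]
```

View pics/w7.png

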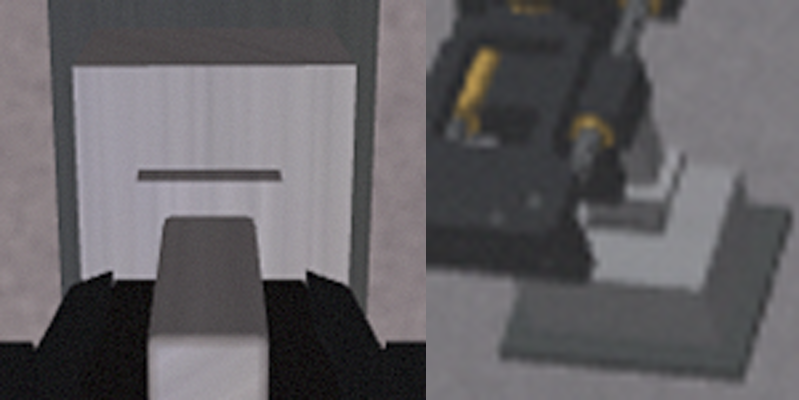

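Nothing has slipped: the collar and grip rows are unchanged. The depth histogram puts the block top near 45 rather than 51, so the bottom is at z≈15. I keep going to contact and recheck the heights.

```bash
for i in 1 2; do python3 -m crank '{"offset":[[0,0,0.001],[0,0,0],[0,0,0]],"spin":[0,0,0]}'; done; python3 - <<'E'
from h import *
t=load('top'); W=cloud(t)
for n,(u0,v0,u1,v1) in dict(blk=(508,292,516,300),pump=(360,240,378,262),pump2=(395,235,415,265),bench=(300,380,340,420)).items():
    print(n,np.nanmedian(W[v0:v1,u0:u1,2]).round(1))
for h in(45,51): print(rim(t,(506.5,304),h,dark=10)[0])
for h in(120,126): print(rim(t,(388,253),h,dark=16)[0])
w=load('wrist'); Wb=cloud(w); print('blk wrist z',np.nanmedian(Wb[220:250,272:290,2]))
E
```

```text
clock: 15.92
ee_pos: [461.3, -294.5, 91.3]
tool_rot: [2.573, -1.802, 0.0]
contact_force: [-1.1, -2.5, 1.9]
width: 0.155
clock: 16.3
ee_pos: [461.5, -294.6, 91.1]
tool_rot: [2.573, -1.802, 0.001]
contact_force: [-3.3, -1.6, 11.0]
width: 0.154
blk 45.7
pump 120.2
pump2 120.4
bench 0.3
[ 461.80606524 -295.96500198]
[ 461.52457672 -294.1041191 ]
[563.78790469 -27.88433347]
[562.86925637 -27.30151328]
blk wrist z 45.58575248336128
```

The blade is on the bottom: about 11 N of contact, tip at z≈15. That confirms the mouth is at z=45, so the pump cover top is at 120, not 126. I draw it out and go to above the pump.

```bash
python3 -m crank '{"offset":[[0,0,-0.005],[0,0,-0.015],[0,0,-0.025],[0,0,-0.03],[0,0,-0.03],[0,0,-0.025],[0,0,-0.01],[0,0,-0.003],[0,0,0],[0,0,0]],"spin":[0,0,0,0,0,0,0,0,0,0]}'; python3 -c "
from h import *
go(562.3,-25.4,232,-72)"
```

```text
clock: 17.55
ee_pos: [460.8, -294.1, 232.2]
tool_rot: [2.573, -1.802, -0.003]
contact_force: [0.1, 0.3, -1.4]
width: 0.16
clk 17.55 pos [ 460.8  -294.07  232.24] yaw -70.01 tilt [-0.0016  0.001 ] w 0.16 F [ 0.1  0.3 -1.4]
tool total [-0.2178 -0.1872  0.0004] rows 4 per [-0.0544 -0.0468  0.0001] spin 0.0348
```

```bash
python3 -m crank '{"offset":[[-0.018,-0.015,0],[-0.04,-0.034,0],[-0.05,-0.043,0],[-0.05,-0.043,0],[-0.04,-0.034,0],[-0.02,-0.018,0],[0,0,0],[0,0,0],[0,0,0],[0,0,0]],"spin":[0,0,0,0,0,0,0.035,0,0,0]}'; python3 -c "
from h import *
go(562.3,-25.4,210,-72)"
```

```text
clock: 18.8
ee_pos: [559.8, -33.3, 233.2]
tool_rot: [2.539, -1.849, 0.0]
contact_force: [0.3, 0.8, -0.7]
width: 0.154
clk 18.8 pos [559.85 -33.32 233.19] yaw -72.11 tilt [-0.0002 -0.0004] w 0.154 F [ 0.3  0.8 -0.7]
tool total [-0.0068 -0.0048  0.0232] rows 1 per [-0.0068 -0.0048  0.0232] spin -0.002
```

```bash
python3 -m crank '{"offset":[[-0.0068,-0.0048,0],[0,0,0.015],[0,0,0.012],[0,0,0],[0,0,0],[0,0,0],[0,0,0]],"spin":[0,0,0,0,0,0,0]}'; python3 - <<'E'
from h import *
go(562.3,-25.4,199,-72)
s=state(); R=Rn.from_rotvec(s['tool_rot']).as_matrix()
w=grab('wrist')
def pr(X): X=w['R']@X+w['t']; return X[:2]/X[2]*w['f']+[w['cx'],w['cy']]
print('tip front',pr(s['ee_pos']+R@[0,-13,76.2]))
a=np.radians(18); ex=np.array([np.cos(a),np.sin(a),0]); ey=np.array([-np.sin(a),np.cos(a),0]); c=np.array([562.3,-25.4,120])
print('rim far corners',pr(c+16*ex+6*ey),pr(c+16*ex-6*ey))
save('w8',cv2.resize(w['frame'][190:290,250:390],(784,560),interpolation=cv2.INTER_CUBIC))
E
```

```text
clock: 19.68
ee_pos: [562.8, -24.2, 206.5]
tool_rot: [-2.541, 1.847, -0.001]
contact_force: [0.4, 0.4, -0.7]
width: 0.155
clk 19.68 pos [562.77 -24.21 206.54] yaw -72.02 tilt [ 0.0006 -0.0001] w 0.155 F [ 0.4  0.4 -0.7]
tool total [0.001  0.0008 0.0075] rows 1 per [0.001  0.0008 0.0075] spin -0.0004
tip front [319.73827819 240.55791434]
rim far corners [310.98014805 232.16387646] [331.68127222 232.15981186]
```

View pics/w8.png

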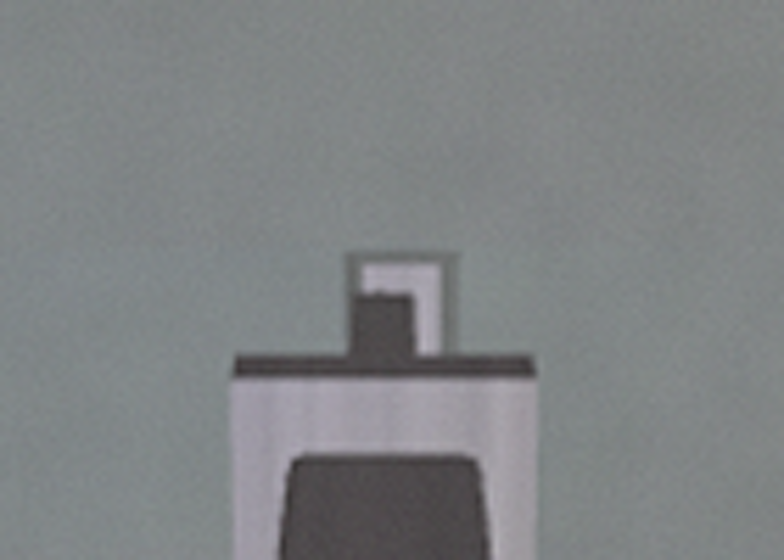

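The blade is at u≈318.4 and the slot rim is centred at u≈322, so the tool must shift about +2 mm along its x. For tool y, I calibrate the rim row against the block view (rim row 231.3 there, known final centre).

```bash
python3 - <<'E'
from h import *
w=load('wrist'); s=state(); R=Rn.from_rotvec(s['tool_rot']).as_matrix(); p=s['ee_pos']
C=w['R']@R; o=w['R']@p+w['t']   # cam = C*tool + o
def pr(x): X=C@np.array(x,float)+o; return (X[:2]/X[2]*w['f']+[w['cx'],w['cy']]).round(2)
# block view: tool at (463.03,-295.02,141.3) yaw -70 ; slot (461.4,-294.6,45)
a=np.radians(-70); tx=np.array([np.cos(a),np.sin(a)]); ty=np.array([np.sin(a),-np.cos(a)])
d=np.array([461.4-463.03,-294.6+295.02]); print('block d',d@tx,d@ty,'far rim pred',pr([d@tx,d@ty-16,96.3]),'meas 318.2 231.3')
for y in(-1,0,1,2,3): print(y,'pump far rim',pr([2,y-16,p[2]-120]),'meas 322 235')
E
```

```text
block d -0.9521637343508818 1.3880505116842594 far rim pred [318.01 229.  ] meas 318.2 231.3
-1 pump far rim [323.11 229.11] meas 322 235
0 pump far rim [323.1  230.79] meas 322 235
1 pump far rim [323.09 232.46] meas 322 235
2 pump far rim [323.09 234.13] meas 322 235
3 pump far rim [323.08 235.79] meas 322 235
```

```bash
python3 -m crank '{"offset":[[0.0016,0.0013,0.004],[0,0,0.004],[0,0,0],[0,0,0],[0,0,0]],"spin":[0,0,0,0,0]}'; python3 -m crank '{"offset":[[0,0,0.002],[0,0,0.002],[0,0,0.002],[0,0,0],[0,0,0]],"spin":[0,0,0,0,0]}'
```

```text
clock: 20.35
ee_pos: [561.9, -26.1, 198.3]
tool_rot: [-2.541, 1.847, -0.0]
contact_force: [0.7, -1.3, -1.1]
width: 0.153
clock: 20.98
ee_pos: [561.8, -26.1, 192.2]
tool_rot: [-2.541, 1.847, -0.0]
contact_force: [-0.0, 0.7, -1.2]
width: 0.155
```

```bash
python3 -m crank '{"offset":[[0,0,0.003],[0,0,0.003],[0,0,0.003],[0,0,0.003],[0,0,0.002],[0,0,0],[0,0,0]],"spin":[0,0,0,0,0,0,0]}'; python3 -m crank '{"offset":[[0,0,0.002],[0,0,0.002],[0,0,0.002],[0,0,0.002],[0,0,0.002],[0,0,0.002],[0,0,0],[0,0,0],[0,0,0]],"spin":[0,0,0,0,0,0,0,0,0]}'; python3 - <<'E'
from h import *
go(561.8,-26.1,166,-72)
a=grab('wrist'); b=grab('scene'); c=grab('top')
X=b['R']@np.array([562,-27,140.])+b['t']; u,v=(X[:2]/X[2]*b['f']+[b['cx'],b['cy']]).astype(int)
A=cv2.resize(a['frame'][190:340,240:400],(426,400),interpolation=cv2.INTER_CUBIC)
B=cv2.resize(b['frame'][v-25:v+35,u-26:u+30],(373,400),interpolation=cv2.INTER_CUBIC)
save('w9',np.hstack([A,B]))
Wt=cloud(c); print('pump z',np.nanmedian(Wt[235:250,360:372,2]),'fitting etc round gauge',Wt[316,250])
W=cloud(a); print('grip top z', W[330,315:325,2].round(1), 'cover z',np.nanmedian(W[200:230,260:290,2]))
E
```

```text
clock: 21.85
ee_pos: [561.9, -26.1, 178.3]
tool_rot: [-2.541, 1.847, -0.0]
contact_force: [0.4, -0.5, -1.0]
width: 0.149
clock: 22.98
ee_pos: [561.9, -26.1, 166.3]
tool_rot: [-2.541, 1.847, -0.0]
contact_force: [-0.4, -0.2, 3.7]
width: 0.157
clk 22.98 pos [561.95 -26.08 166.32] yaw -72.02 tilt [0.0003 0.    ] w 0.157 F [-0.4 -0.2  3.7]
tool total [-0.      0.0001  0.0003] rows 1 per [-0.      0.0001  0.0003] spin -0.0004
pump z 239.24697203455116 fitting etc round gauge [425.87806659 255.85151808 126.8746544 ]
grip top z [193.8 193.9 192.1 193.7 193.5 192.9 194.1 194.1 192.9 192.9] cover z 120.51258756858815
```

View pics/w9.png

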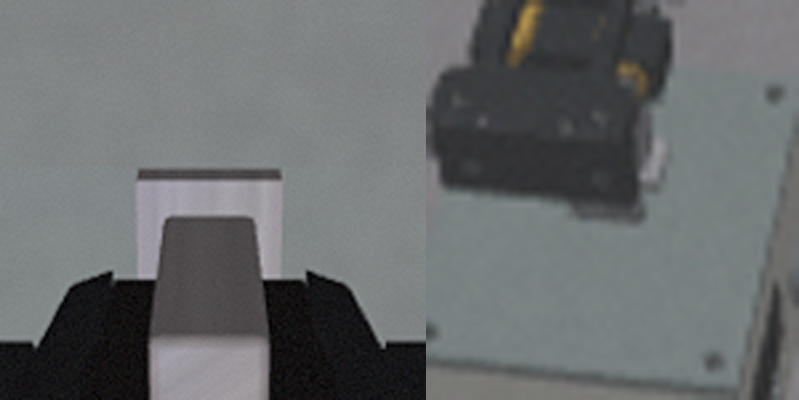

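The spring reaction is about 4.7 N, which matches roughly 10 mm of shoe travel. The grip top at 193.3 puts the scribed line at z≈120.3, against a cover top of 120–120.5. The view shows the gauge upright and still gripped, so I hand in.

```bash
python3 -c "
from h import *
go(561.9,-26.1,166.3,-72); hand_in()"
```

```text
clk 23.12 pos [561.94 -26.09 166.29] yaw -72.02 tilt [ 0.0003 -0.    ] w 0.158 F [ 0.4 -0.6  3.4]
tool total [ 0.  0. -0.] rows 1 per [ 0.  0. -0.] spin -0.0004
the job is handed in; nothing more can be done
```

I took the flat-gripped gauge from the rack and pushed its blade to the bottom of the setting block's slot, where about 11 N of contact showed it had bottomed. I then drew it out and passed it through the pump's guard slot to press the shoe down. I handed in at 23 s with the gauge still gripped; `hand_in()` gives no verdict.

**Last checks:**
- **Line height:** the scribed line worked out at z ≈ 120.3 mm, against a cover top of about 120.5 mm from the depth image. The cover hides the line itself from the cameras.
- **Shoe:** the force rose by about 4.7 N, which matches roughly 10 mm of travel.
- **Tool:** it was upright, with the fingers closed on about 14 mm, the thickness of the grip.
- **Round gauge:** its last reading was within about 3 mm of the start, most of that in height, and it stayed in the rack. I did not re-measure the bystanders, but nothing suggested contact with them.

**What disagreed:**
- **Heights:** I first took the foot and cover as extra height, giving 51 and 126 mm. The depth readings and the contact in the block showed 45 and 120 mm, so I corrected before using the pump.
- **Scene camera:** its slot positions were about 5 mm off in y from the top and wrist views, so I did not use them.

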